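# Refit the counter guard pane and snap its post cap home

### The arm

A 6-joint arm with a two-finger parallel gripper is mounted at the origin on the work surface. World frame = base frame: x ahead of the robot, y to its left, z up, the work surface at z = 0. Lengths are in m, angles in rad, forces in N, time in s.
With the tool pointing down it reaches from about 0.325 to 0.775 m from the base axis. Payload 5.5 kg.
Tool frame: the origin (TCP) lies at the very end of the fingers, on their centre line; the grasp point (between the pads) lies 19 mm behind it; z points along the fingers, y is the line along which they close (so a half turn about z gives the same grasp; the last joint's range is limited). The gripper opens to 88 mm and grips with 3 to 60 N. Pads are 20 mm wide; open, the fingers measure 115 mm over their backs; the gripper's body (75 mm by 178 mm) begins 61 mm behind the grasp point.
Start: joints at [-1.3, 0.091, 1.231, -0, 1.82, -0.057], TCP at [0.193, -0.568, 0.197] pointing down, gripper open.
Joint ranges: [-2.87, 2.87], [-0.86, 2.18], [0.17, 2.46], [-1.51, 4.65], [0.06, 2.69], [-2.65, 2.65]. Speed limits (rad/s): [2.57, 2.57, 3.01, 3.14, 3.14, 3.14].

### API

Orientations are given as [roll, pitch, yaw] about the fixed x, y, z axes, in that order (R = Rz(yaw) Ry(pitch) Rx(roll)).
In Python, from cell import bot gives the robot as it stands. Calls block until the motion is done:
- bot.goto(position, orientation): joint-space move of the TCP to a pose.
- bot.move_l(position, attitude=None, velocity=0.15, f_stop=None): straight line of the TCP; attitude=None keeps the orientation; velocity is the mean speed in m/s. With f_stop (N) it stops when the force on the tool has changed by that much, and returns True; else False.
- bot.set_joints(angles): joint-space move.
- bot.gripper_to(opening, force=None): opening from 0.0 (shut) to 1.0 (fully open); force is the grip in N (None keeps the last); returns when the fingers have stopped.
- bot.wait(seconds).
- bot.solve_ik(position, orientation): joint angles nearest the present ones, or None.
- bot.get_state(): the state.
- bot.camera(name): name is "side" or "top" or "wrist"; returns the picture (400x640x3 uint8, blue, green, red); there is no depth.
- bot.camera_params(name): a dict with "fx", "fy", "cx", "cy" (pixels), "dist" ([k1, k2, p1, p2, k3] as OpenCV has them; the pictures are not rectified), "rvec" (rotation vector, rad) and "tvec" (3), from world to camera coordinates, as OpenCV has them; the wrist camera has in their place "T_tool_cam" (4x4, takes a point from camera to tool coordinates, whose origin is the TCP and whose axes are the flange's). Camera axes: x right, y down, z forward; pixel columns grow to the right and rows downward; lengths in m; the calibration is good to about 2 mm. A picture is of the moment at which its call begins: read the wrist's pose just before it. camera_params takes no time and is no camera call.
A pose or a line that the arm cannot do raises bot.MotionError and nothing moves.
- bot.close_job(): hands the job in; it is judged then, once.
The state is a dict: "time_s": time; "joint_positions": joint angles; "joint_velocities": joint speeds; "effort": joint torques, N m; "ee_pos": TCP position; "tool_rot": TCP orientation; "contact_force": force on the tool from outside, world axes, zero at the start; "ft_torque": the same for the moment, N m; "opening": opening from 0.0 (shut) to 1.0 (fully open); "gripper_force": force on a finger pad.
Only numpy, scipy, OpenCV 4.12 (cv2) and the standard library are available. Lean on these libraries where they do the work, as an engineer would, in place of code of your own. Each camera call takes 0.05 s, during which the arm holds its last target. There are 200 camera calls.

### The job

Refit the low guard on the bakery counter: take the pane that leans on the oak boards, stand it upright and lower it (do not drop it) into the guard's two facing slots until its long thin edge rests on the sill, then let it go. Next put the steel cap over the stud on top of the guard's end post and press it down past the click until its flange sits flush on the post and locks the pane in, leaving the jar, the pot and the bell alone. Finish holding it there: end while still pressing the cap down as firmly as a thumb would (10 N or more), without letting go or easing off.

Things in the scene. Friction and masses are not known exactly. Their poses are not given: they have to be found in the camera images.
- pane: Loose frosted pale acrylic pane: 8 mm thick (x, normal), 170 mm long (y), 100 mm high (z), about 0.16 kg; faces alike, either may look to the robot. Origin: middle of its lower long edge, z up within the pane. At the start that edge stands on the counter and the pane leans about 22 degrees from upright, top towards -x (the boards, the robot), its back resting on the boards' edge 50 mm up the pane.
- pane_top (a point): Middle of the pane's upper long edge, 100 mm up its z from the pane's origin; axes as the pane's. The upper 45 mm stand clear of the boards on both sides: pinch here across the 8 mm, coming down along the pane's own plane, about 20 mm deep.
- boards: Two equal oak serving boards stacked flush, fixed, together 120 mm (x) by 200 mm (y) by 46 mm high. Origin: centre of the underside, on the counter. The pane leans on their far (+x) top edge.
- guard: Fixed guard without its pane. Origin on the counter, mid gap; y along the guard, z up. Aluminium sill 40 mm wide, 5 mm thick. Steel end post at y = -114 to -78 mm, 30 mm wide (x), flat top 110 mm above the counter. Oak upright at y = 92 to 117 mm, 70 mm wide, 130 mm high, with an aluminium channel 110 mm high on its inner face. Post and channel have facing slots, open at the top.
- post_slot (a point): Mouth of the end post's upright slot, centre of its open top, 110 mm above the counter (guard y = -83 mm); axes as the guard's. Slot 12.4 mm wide (x), no funnel, 10 mm deep in y (-88 to -78 mm), running down to the sill.
- wall_slot (a point): Mouth of the channel's upright slot, centre of its open top, 110 mm above the counter (guard y = +83 mm); axes as the guard's. Slot 12.4 mm wide (x), no funnel, 10 mm deep in y (78 to 88 mm), running down to the sill. Between both slot bottoms are 176 mm for the 170 mm pane.
- pane_seat (a point): Where the pane's origin belongs: on top of the sill, middle of the gap, 5 mm above the counter; axes as the guard's. The fitted pane's top edge is at 105 mm, 5 mm below the post's top.
- post_top (a point): Centre of the stud's foot on the end post's flat top, 110 mm above the counter (guard y = -99 mm). The cap's origin is here when home. Brass stud 15 mm across, 15 mm high, its last 4 mm tapering to 9.6 mm; four sprung steel balls bulge from its sides (23 mm over the balls, centres 7 mm up).
- cap: Loose hat-shaped steel snap cap, about 90 g, mouth down on the counter: flange 52 mm across, 6 mm thick; above it a crown 32 mm across with a dark band; 23 mm high in all. Round: yaw is free. Origin: centre of the underside, z up. Mouth 19 mm wide with a rounded lip, bore behind it 24 mm wide, 16.5 mm deep. It may be pressed through a grip on the crown, on the flange or on top.
- cap_crown (a point): Centre of the cap's crown, 15 mm above the cap's origin; the crown's sides can be gripped here, fingertips just clear of the flange (6 mm above the origin). On the stud the cap first rests loosely on the balls, origin 9.5 mm above post_top; a push of 8 to 14 N overcomes them, the force drops (the click), and the flange then meets the rigid post top (0.7 mm of play).
- jar: Bystander: loose jar of amber jam with a white lid, 66 mm in diameter, 75 mm high. Origin: centre of its foot.
- pot: Bystander: loose empty terracotta pot, 72 mm in diameter at the rim, 72 mm high. Origin: centre of its foot.
- bell: Bystander: loose silver counter bell on a black foot, 80 mm in diameter, 49 mm high. Origin: centre of its foot.
Mind the look-alikes: they are no part of the job. Several things have the shape of the cap; the one meant has the colours described above.

How it is judged:
By the outcome, as a careful person would: the job done as asked, in the order asked, and still so for the second after the job is handed in, while the arm keeps its last pose, push and grip.
It also fails if it takes over 67 s, if anything falls off the work surface, if the arm or the gripper's body presses on something with over 40 N, if the wrist force passes 120 N, or if a joint passes its speed limit or range.

## Working session

There is one attempt and no reset: what is moved stays moved. The work goes in short steps, each a Python script; the robot and the scene stay as the last script left them, time stands still between calls to the robot, and variables do not carry over. Pictures are saved under pics/ and viewed, at most 10 in all, crops included, and the job is handed in when it is done.

```bash
ls; mkdir -p pics; python3 - <<'E'
from cell import bot
import cv2
for n in("top","side"):
    cv2.imwrite(f"pics/{n}0.png",bot.camera(n)); print(n,bot.camera_params(n))
print(bot.camera_params("wrist")); print(bot.get_state())
E
```

```text
pics
top {'fx': 463.47444404794084, 'fy': 463.47444404794084, 'cx': 318.61932301279074, 'cy': 210.4118379510741, 'dist': array([-0.0396273,  0.       ,  0.       ,  0.       ,  0.       ]), 'rvec': array([ 2.15475649, -2.15484025,  0.14552051]), 'tvec': array([-0.05252734,  0.59910641,  1.15558638])}
side {'fx': 399.95260768918274, 'fy': 399.95260768918274, 'cx': 318.6022217643192, 'cy': 202.96912497894914, 'dist': array([-0.09445823,  0.        ,  0.        ,  0.        ,  0.        ]), 'rvec': array([ 2.24307668, -0.32971555,  0.14348629]), 'tvec': array([-0.56739693,  0.16678842,  0.9014254 ])}
{'fx': 330.2359224438444, 'fy': 330.2359224438444, 'cx': 320.0475065645264, 'cy': 197.77493479229614, 'dist': array([-0.05448162,  0.        ,  0.        ,  0.        ,  0.        ]), 'T_tool_cam': array([[-1.78037755e-04, -9.68229818e-01, -2.50061969e-01,
         6.60244195e-02],
       [ 9.99999596e-01, -3.92618614e-04,  8.08229126e-04,
        -9.55540230e-04],
       [-8.80730522e-04, -2.50061724e-01,  9.68229497e-01,
        -1.88150744e-01],
       [ 0.00000000e+00,  0.00000000e+00,  0.00000000e+00,
         1.00000000e+00]])}
{'time_s': 0.1, 'joint_positions': array([-1.29974800e+00,  9.17930819e-02,  1.23179338e+00,  1.14622708e-05,
        1.81979683e+00, -5.67160657e-02]), 'joint_velocities': array([-0.00167766, -0.00091767, -0.0031252 ,  0.00136414, -0.00010694,
       -0.00041309]), 'effort': array([ 2.69189361e-03, -4.47857916e+01, -4.07570279e+01,  7.00781727e-02,
        2.85072316e-02, -1.26076579e-04]), 'ee_pos': array([ 0.1930637 , -0.5677523 ,  0.19609853]), 'tool_rot': array([-3.13980552e+00, -1.12599491e-04,  3.27767103e-01]), 'contact_force': array([-0.91389131, -0.46359669, -0.78078464]), 'ft_torque': array([ 0.02591135, -0.00714689, -0.00609246]), 'gripper_force': 0.0, 'opening': 0.9977754173941068}
```

View pics/top0.png

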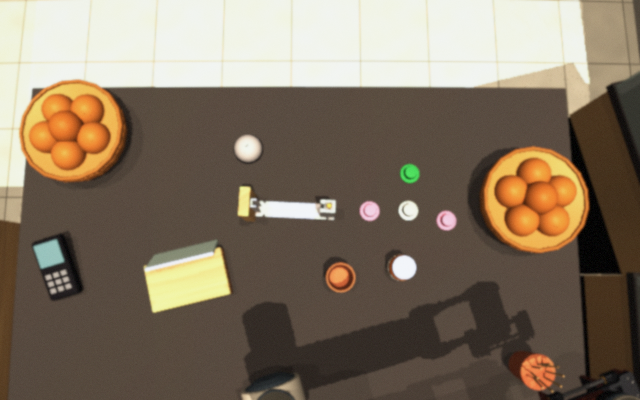

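View pics/side0.png

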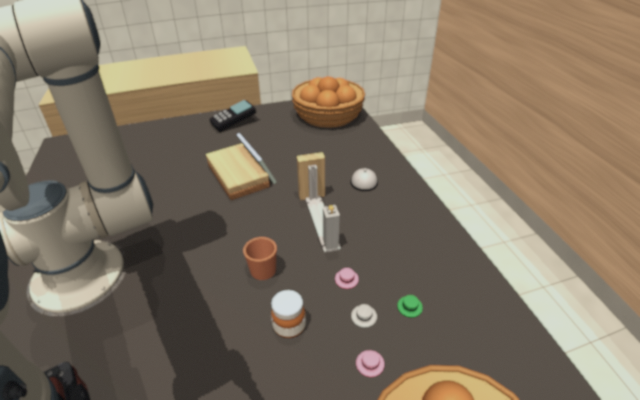

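Top view: cap candidates are pink (370,211), white/steel (408,211), pink (447,220) and green (410,173). I expect the steel one at (408,211), which is (364,315) in the side view. The pane is at about (148,268)–(216,244), the guard post at (327,206), the oak upright at (245,201).

```bash
cat > h.py <<'E'
from cell import bot
import cv2, numpy as np
from scipy.spatial.transform import Rotation as R
def Tcw(n,st=None):
    """cam pose in world (R,t)"""
    p=bot.camera_params(n)
    if n!="wrist":
        Rc=cv2.Rodrigues(p["rvec"])[0]; return Rc.T,-Rc.T@p["tvec"]
    Rt=R.from_euler("xyz",st["tool_rot"]).as_matrix(); T=p["T_tool_cam"]
    return Rt@T[:3,:3],Rt@T[:3,3]+st["ee_pos"]
def KD(n):
    p=bot.camera_params(n); return np.array([[p["fx"],0,p["cx"]],[0,p["fy"],p["cy"]],[0,0,1]]),p["dist"]
def ray(n,uv,st=None):
    K,D=KD(n); u=cv2.undistortPoints(np.array(uv,float).reshape(-1,1,2),K,D).reshape(-1,2)
    Rw,o=Tcw(n,st); return o,np.c_[u,np.ones(len(u))]@Rw.T
def plane(n,uv,z,st=None):
    o,d=ray(n,uv,st); return o+d*((np.asarray(z)-o[2])/d[:,2])[:,None]
def proj(n,P,st=None):
    Rw,o=Tcw(n,st); K,D=KD(n); c=(np.atleast_2d(P)-o)@Rw
    return cv2.projectPoints(c.reshape(-1,1,3),np.zeros(3),np.zeros(3),K,D)[0].reshape(-1,2)
def snap(n,f):
    st=bot.get_state(); im=bot.camera(n); cv2.imwrite(f"pics/{f}.png",im); np.save(f"pics/{f}.npy",np.r_[st["ee_pos"],st["tool_rot"]]); return st,im
def load(f):
    a=np.load(f"pics/{f}.npy"); return dict(ee_pos=a[:3],tool_rot=a[3:]),cv2.imread(f"pics/{f}.png")
E
python3 - <<'E'
from h import *
np.set_printoptions(precision=4,suppress=True)
print(plane("top",[[327,206],[245,201],[148,268],[216,244],[408,211],[152,311],[230,293],[340,277],[403,267],[248,149]],[.11,.13,.09,.09,.023,.046,.046,.072,.075,.04]))
for f in("top0","side0"):
    pass
a=cv2.imread("pics/top0.png")[150:250,340:480]; b=cv2.imread("pics/side0.png")[250:390,320:440]
a=cv2.resize(a,None,fx=4,fy=4,interpolation=3)[:400]; b=cv2.resize(b,(200,233),interpolation=3)
c=np.zeros((400,770,3),np.uint8); c[:,:560]=a; c[:233,565:765]=b
cv2.imwrite("pics/cands.png",c)
E
```

```text
[[ 0.6006 -0.0727  0.11  ]
 [ 0.6098  0.1237  0.13  ]
 [ 0.4506  0.3641  0.09  ]
 [ 0.5094  0.1989  0.09  ]
 [ 0.5998 -0.2868  0.023 ]
 [ 0.3438  0.3653  0.046 ]
 [ 0.389   0.17    0.046 ]
 [ 0.4293 -0.1051  0.072 ]
 [ 0.4536 -0.2606  0.075 ]
 [ 0.7617  0.1329  0.04  ]]
```

View pics/cands.png

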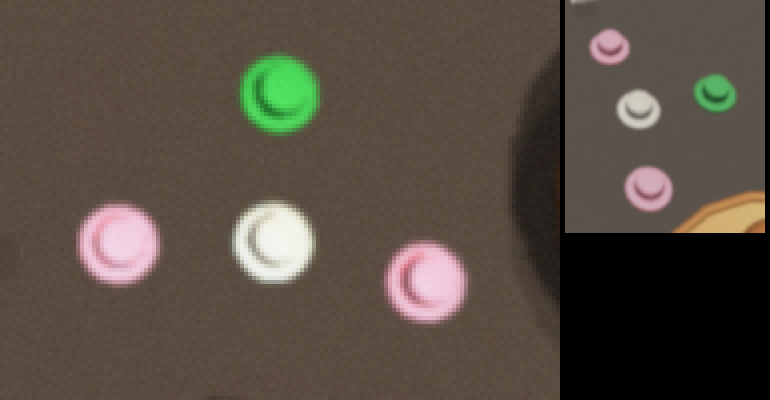

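The crop shows exactly one neutral (steel-coloured) cap, crop (274,242), between pinks and green: that is the cap. Now closer looks from the wrist camera.

```bash
python3 - <<'E'
from h import *
pi=np.pi
bot.goto([0.60,-0.28,0.20],[pi,0,pi/2]); snap("wrist","w_cap")
bot.goto([0.605,0.0,0.27],[pi,0,pi/2-.047]); snap("wrist","w_guard")
bot.goto([0.48,0.26,0.27],[pi,0,pi/2+.34]); snap("wrist","w_pane")
a=[cv2.resize(load(f)[1],(400,250),interpolation=3) for f in("w_cap",)]
print(bot.get_state()["time_s"])
E
```

```text
4.275
```

View pics/w_guard.png

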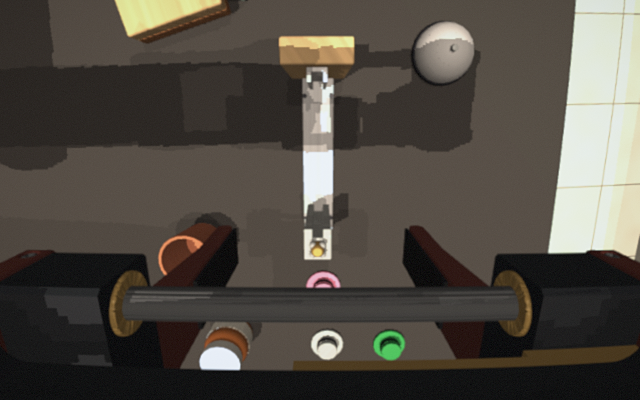

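View pics/w_pane.png

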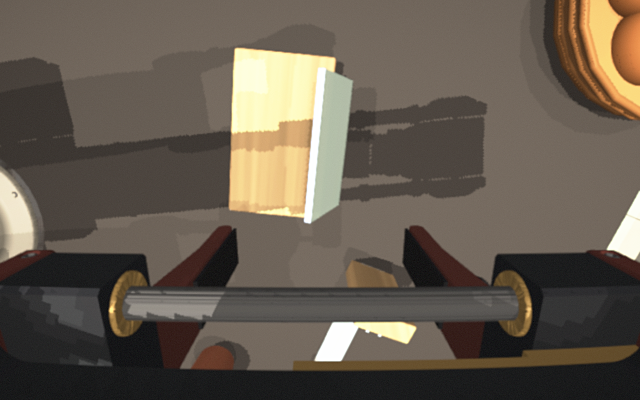

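Guard view: oak top (316,48), channel slot ~(317,78), post top/stud ~(318,247). Pane view: bright top edge strip from ~(321,69) to ~(308,221). I'll enlarge both once for exact pixels.

```bash
python3 - <<'E'
from h import *
g=load("w_guard")[1]; p=load("w_pane")[1]
c=np.zeros((600,800,3),np.uint8)
A=cv2.resize(g[30:130,270:365],None,fx=4,fy=3,interpolation=3)   # channel
B=cv2.resize(g[195:265,290:350],None,fx=6,fy=4,interpolation=3)
C=cv2.resize(p[50:235,290:365],None,fx=5,fy=3.2,interpolation=3)
c[:300,:380]=A; c[310:590,:360]=B; c[:592,400:775]=C
cv2.imwrite("pics/zoom.png",c)
E
```

```text
(no output)
```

View pics/zoom.png

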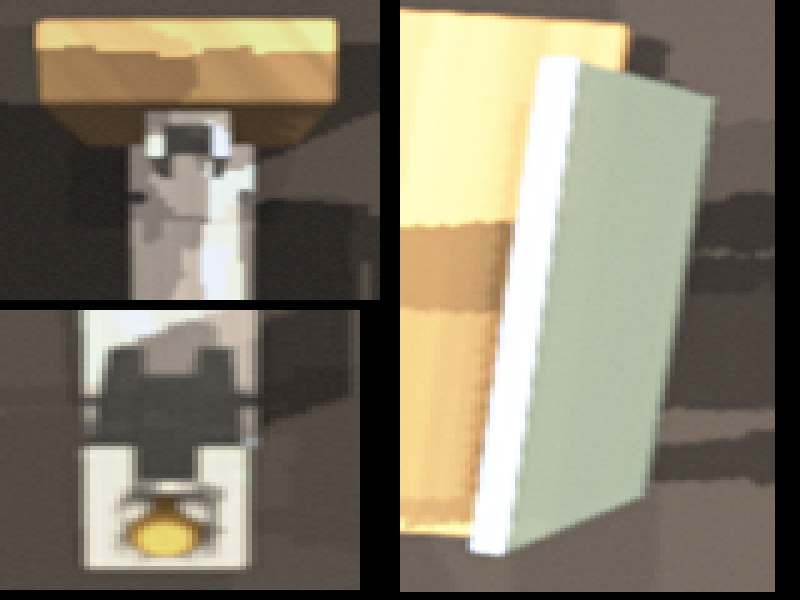

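```bash
python3 - <<'E'
from h import *
np.set_printoptions(precision=4,suppress=True)
f=lambda x,y,ox,oy,sx,sy,dx=0,dy=0:((x-dx+.5)/sx-.5+ox,(y-dy+.5)/sy-.5+oy)
st,_=load("w_guard")
ch=[f(*q,270,30,4,3) for q in[(165,155),(213,155),(147,155),(231,155),(36,18),(338,18)]]
po=[f(*q,290,195,6,4,0,310) for q in[(137,445),(198,445),(83,445),(250,445),(83,568),(250,568)]]
P=plane("wrist",ch+po,[.11]*4+[.13]*2+[.11]*6,st); print(P)
wm=(P[0]+P[1]+P[2]+P[3])/4; pm=(P[6]+P[7]+P[8]+P[9])/4
print("wall mouth",wm,"post mouth",pm,"dist(.156)",np.linalg.norm((wm-pm)[:2]),"yaw",np.arctan2(-(wm-pm)[0],(wm-pm)[1]))
print("guard origin",(wm+pm)/2)
st,_=load("w_pane")
pa=[f(*q,290,50,5,3.2,400,0) for q in[(540,58),(580,60),(470,552),(508,553),(714,98),(643,495)]]
P=plane("wrist",pa,[.0927,.0957,.0927,.0957,.003,.003],st); print(P)
a=(P[0]+P[1])/2;b=(P[2]+P[3])/2
print("pane top",(a+b)/2,"len",np.linalg.norm(a-b),"yaw",np.arctan2(-(a-b)[0],(a-b)[1]), np.linalg.norm(P[4]-P[5]),np.arctan2(-(P[4]-P[5])[0],(P[4]-P[5])[1]))
st,im=load("w_cap")
pr=proj("wrist",[[.6,-.287,.01]],st)[0]; print(pr)
h=cv2.cvtColor(im,cv2.COLOR_BGR2HSV); m=((h[...,1]<60)&(h[...,2]>120)).astype(np.uint8)
n,l,s,c=cv2.connectedComponentsWithStats(m)
for i in range(1,n):
    if s[i,4]>150: print(s[i],c[i],plane("wrist",[c[i]],[.01],st)[0])
E
```

```text
[[ 0.5984  0.0987  0.11  ]
 [ 0.6105  0.0981  0.11  ]
 [ 0.5939  0.099   0.11  ]
 [ 0.615   0.0979  0.11  ]
 [ 0.5714  0.1389  0.13  ]
 [ 0.6409  0.1354  0.13  ]
 [ 0.5916 -0.0569  0.11  ]
 [ 0.6029 -0.0574  0.11  ]
 [ 0.5816 -0.0564  0.11  ]
 [ 0.6125 -0.0579  0.11  ]
 [ 0.5793 -0.0936  0.11  ]
 [ 0.6111 -0.0951  0.11  ]]
wall mouth [0.6044 0.0984 0.11  ] post mouth [ 0.5972 -0.0572  0.11  ] dist(.156) 0.155758654850067 yaw -0.04685483634768471
guard origin [0.6008 0.0206 0.11  ]
[[0.4382 0.3656 0.0927]
 [0.4464 0.3675 0.0957]
 [0.4788 0.2001 0.0927]
 [0.487  0.2037 0.0957]
 [0.482  0.3765 0.003 ]
 [0.5224 0.2117 0.003 ]]
pane top [0.4626 0.2842 0.0942] len 0.16961047594995887 yaw 0.24178444019730716 0.16971097089851506 0.24073451003323953
[322.4194 178.5817]
[ 584    0   56  263 8097] [621.2193 156.3   ] [ 0.9599 -0.2592  0.01  ]
[308  69  37  30 273] [329.4579  79.37  ] [ 0.6077 -0.1769  0.01  ]
[312  77  23  18 258] [324.186   84.9147] [ 0.602  -0.1827  0.01  ]
[ 137  140   60   60 2788] [166.7769 169.1072] [ 0.4176 -0.2751  0.01  ]
[ 300  161   45   44 1493] [321.5754 182.3624] [ 0.599  -0.2915  0.01  ]
[282 243  38  35 696] [299.2816 262.2514] [ 0.5711 -0.3932  0.01  ]
```

```bash
python3 - <<'E'
from h import *
np.set_printoptions(precision=4,suppress=True)
y=.241; t=np.radians(21.9)
n=np.array([np.cos(y),np.sin(y),0]); yp=np.array([-np.sin(y),np.cos(y),0]); zp=-np.sin(t)*n+[0,0,np.cos(t)]
Rm=np.c_[yp,np.cross(-zp,yp),-zp]; e=R.from_matrix(Rm).as_euler("xyz"); print(e)
top=np.array([.4626,.2842,.0942])
bot.gripper_to(.3,20)
bot.goto(top+.05*zp,e)
hit=bot.move_l(top-.032*zp,e,.06,f_stop=8); print("hit",hit)
bot.gripper_to(0,25); s=bot.get_state(); print(s["opening"],s["gripper_force"],s["ee_pos"],s["time_s"])
bot.move_l(s["ee_pos"]+[0,0,.12],None,.12)
gy=-.047
bot.goto([.6008,.0206,.235],[np.pi,0,np.pi/2+gy]); 
s=snap("wrist","held")[0]; print(s["contact_force"],s["opening"],s["ee_pos"],s["tool_rot"],s["time_s"])
E
```

```text
[2.7594 0.     1.8118]
hit False
0.08326653619122332 25.00230610370636 [0.4743 0.2871 0.0647] 7.975
[ 0.4136  0.4364 -2.5199] 0.08782420160318535 [0.6005 0.0217 0.2349] [ 3.1415 -0.0005  1.5252] 10.2833
```

View pics/held.png

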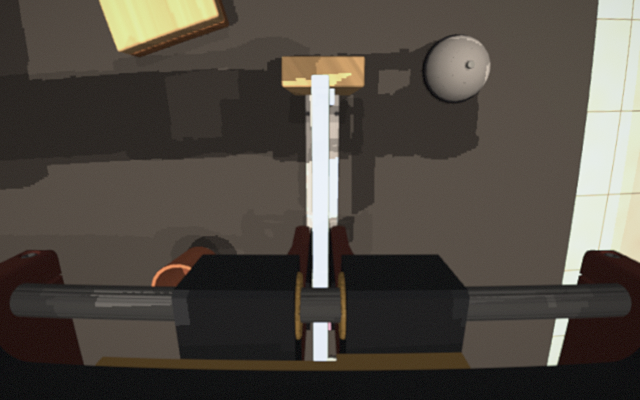

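The pane is held, seen edge-on: top strip from (320,75) to (324,360), both ends visible. I'll measure its centre and yaw.

```bash
python3 - <<'E'
from h import *
np.set_printoptions(precision=4,suppress=True)
st,im=load("held"); m=(im.min(2)>200)
L=[]
for v in list(range(74,280,1))+list(range(338,366)):
    u=[x for x in range(300,345) if m[v,x]]
    if u: L.append((v,min(u),max(u),len(u)))
for q in L: 
    if q[0]<82 or q[0]%30==0 or q[0]>345: print(q)
for v in range(68,78): print(v,im[v,320],end=" ")
print(); print([ (v,im[v,324].tolist()) for v in range(350,366)])
c=np.array([[(a+b)/2,v] for v,a,b,k in L if 12<=k<=19 and 78<v<225])
z=st["ee_pos"][2]+.032
W=plane("wrist",c,[z]*len(c),st); p=np.polyfit(W[:,1],W[:,0],1); print("slope yaw",-np.arctan(p[0]))
Rt=R.from_euler("xyz",st["tool_rot"]).as_matrix()
print("x offset in tool y along edge",((W-st["ee_pos"])@Rt)[::30])
E
```

```text
(75, 313, 327, 15)
(76, 312, 328, 17)
(77, 312, 328, 17)
(78, 312, 328, 17)
(79, 312, 328, 17)
(80, 312, 328, 17)
(81, 311, 328, 18)
(90, 312, 333, 21)
(120, 311, 327, 17)
(150, 312, 327, 16)
(180, 307, 337, 30)
(210, 307, 336, 29)
(240, 314, 326, 13)
(270, 314, 326, 13)
(346, 314, 326, 13)
(347, 314, 326, 13)
(348, 314, 326, 13)
(349, 314, 326, 13)
(350, 314, 326, 13)
(351, 314, 326, 13)
(352, 314, 326, 13)
(353, 314, 326, 13)
(354, 314, 326, 13)
(355, 314, 326, 13)
(356, 314, 326, 13)
(357, 314, 326, 13)
(358, 314, 327, 14)
(359, 314, 334, 21)
(360, 315, 326, 8)
68 [101 148 189] 69 [ 98 146 187] 70 [ 99 146 187] 71 [ 98 147 189] 72 [ 95 144 186] 73 [ 96 144 184] 74 [140 171 186] 75 [228 229 224] 76 [247 239 233] 77 [247 239 233] 
[(350, [245, 236, 230]), (351, [246, 236, 230]), (352, [245, 236, 230]), (353, [245, 236, 231]), (354, [246, 237, 231]), (355, [246, 236, 230]), (356, [245, 236, 229]), (357, [245, 236, 230]), (358, [248, 239, 232]), (359, [250, 240, 233]), (360, [223, 210, 204]), (361, [109, 110, 115]), (362, [27, 53, 72]), (363, [25, 53, 73]), (364, [34, 60, 78]), (365, [34, 60, 78])]
slope yaw -0.034718607452283994
x offset in tool y along edge [[ 0.0828 -0.002  -0.032 ]
 [ 0.0624 -0.0025 -0.032 ]
 [ 0.0485 -0.0023 -0.032 ]]
```

```bash
python3 - <<'E'
from h import *
np.set_printoptions(precision=4,suppress=True)
st,im=load("held"); Rt=R.from_euler("xyz",st["tool_rot"]).as_matrix()
for d in(.032,.029):
    W=plane("wrist",[[320,74.5],[320,79],[320,360.5],[320,350]],[st["ee_pos"][2]+d]*4,st)
    print((W-st["ee_pos"])@Rt, W[0]-W[2], (W[0]+W[2])/2)
# re-measure guard in the same image: channel/oak
c=cv2.resize(im[50:130,270:370],None,fx=6,fy=6,interpolation=3); cv2.imwrite("pics/z2.png",c)
E
```

```text
[[ 0.0847 -0.002  -0.032 ]
 [ 0.0828 -0.002  -0.032 ]
 [-0.0679 -0.002  -0.032 ]
 [-0.0607 -0.002  -0.032 ]] [0.007  0.1525 0.    ] [0.5989 0.0302 0.2669]
[[ 0.0851 -0.002  -0.029 ]
 [ 0.0831 -0.002  -0.029 ]
 [-0.0705 -0.002  -0.029 ]
 [-0.0632 -0.002  -0.029 ]] [0.0071 0.1554 0.    ] [0.5988 0.0291 0.2639]
```

View pics/z2.png

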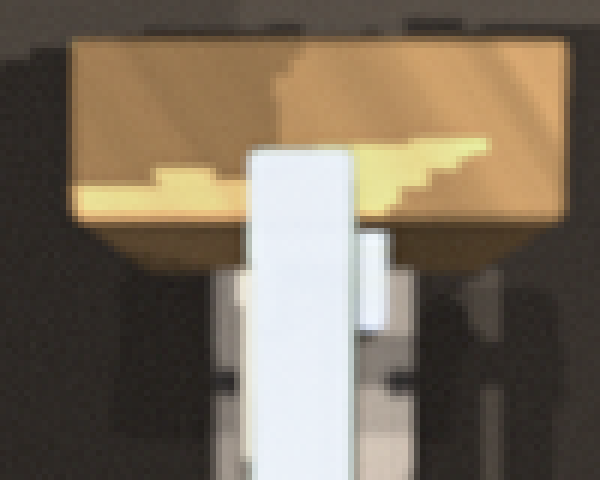

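Channel is at the right of the strip centre by ~2.5 px, oak centre u≈322.6 versus pane 320; the wrist camera has a ~2 mm lateral bias. I'll settle it with the fixed cameras, with the held pane itself as the reference.

```bash
python3 - <<'E'
from h import *
np.set_printoptions(precision=4,suppress=True)
gy=-.047
bot.move_l([.6036,.0206,.190],[np.pi,0,np.pi/2+gy],.1)
bot.wait(.3)
s,im=snap("top","t1"); s2,si=snap("side","s1"); s3,wi=snap("wrist","w1")
print(s["ee_pos"],s["tool_rot"],s["contact_force"])
Rt=R.from_euler("xyz",s["tool_rot"]).as_matrix(); P=lambda q:s["ee_pos"]+Rt@np.array(q)
ends=[P([.085,0,-.032]),P([-.085,0,-.032]),P([.085,0,.068]),P([-.085,0,.068])]
print("top",proj("top",ends),"\nside",proj("side",ends))
C=lambda i,u,v,w,h,f:cv2.resize(i[v:v+h,u:u+w],None,fx=f,fy=f,interpolation=3)
c=np.zeros((600,800,3),np.uint8)
c[:300,:800]=C(im,235,175,133,50,6)[:300,:800] if False else cv2.resize(im[180:230,230:360],(800,300),interpolation=3)
c[300:600,:390]=cv2.resize(si[145:245,280:410],(390,300),interpolation=3)
c[300:600,400:800]=cv2.resize(wi[30:130,250:383],(400,300),interpolation=3)
cv2.imwrite("pics/comp.png",c)
E
```

```text
[0.6039 0.0206 0.1908] [ 3.1403 -0.      1.5237] [ 0.5372  0.1896 -2.0552]
top [[246.75   195.4685]
 [324.2851 199.087 ]
 [253.0054 202.2053]
 [323.6475 205.511 ]] 
side [[311.8331 127.5368]
 [330.0876 165.9156]
 [312.6072 161.8645]
 [329.707  202.5642]]
```

View pics/comp.png

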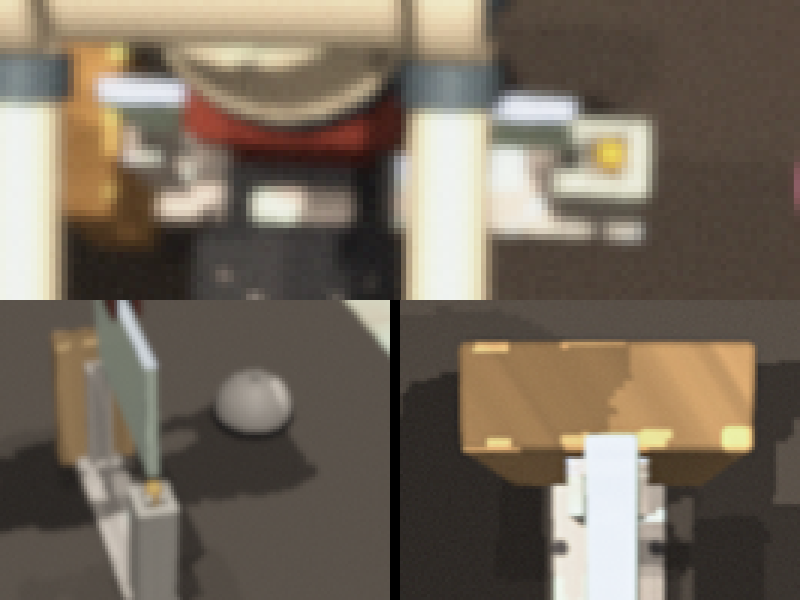

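Composite: top view shows pane ends at (246,195) and (324,197.5), post top centre ≈(328,205.4). Side view shows the pane foot just behind the post slot. In the wrist view, pane u≈320.5 against channel/oak ≈319.2, so it sits 0.3–1.2 mm too far in +x. I'll shift -0.8 mm and lower it guarded.

```bash
python3 - <<'E'
from h import *
np.set_printoptions(precision=4,suppress=True)
gy=-.047; o=[np.pi,0,np.pi/2+gy]
s=bot.get_state(); off=np.array([.6036,.0206])-s["ee_pos"][:2]
x,y=.6031+off[0]*.5,.0206
bot.move_l([x,y,.188],o,.05)
for z,v in((.165,.04),(.10,.06),(.066,.03)):
    h=bot.move_l([x,y,z],o,v,f_stop=5); s=bot.get_state()
    print(z,h,s["ee_pos"],s["contact_force"],s["ft_torque"],s["time_s"])
    if h: break
E
```

```text
0.165 True [0.6036 0.0205 0.179 ] [-0.2305  0.8619  3.4281] [-0.0293 -0.1786  0.0188] 12.0
```

```bash
python3 - <<'E'
from h import *
np.set_printoptions(precision=4,suppress=True)
o=[np.pi,0,np.pi/2-.047]; y=.0206
for x in(.6015,.6000,.6048,.6062):
    bot.move_l([x,y,.184],o,.05); bot.wait(.15); b=bot.get_state()
    h=bot.move_l([x,y,.168],o,.03,f_stop=4); s=bot.get_state()
    print(x,h,b["ee_pos"],s["ee_pos"],s["contact_force"]-b["contact_force"],s["ft_torque"]-b["ft_torque"],s["opening"],s["time_s"])
    if not h: break
snap("wrist","w2");snap("top","t2");snap("side","s2")
E
```

```text
0.6015 False [0.6013 0.0206 0.1834] [0.6015 0.0206 0.168 ] [ 2.004  -0.0449  0.1571] [ 0.0074  0.0016 -0.0626] 0.08573070667907245 13.1083
```

```bash
python3 - <<'E'
from h import *
np.set_printoptions(precision=4,suppress=True)
o=[np.pi,0,np.pi/2-.047]; y=.0206; x=.6021
bot.move_l([x,y,.168],o,.02)
for z,v in((.15,.04),(.10,.05),(.08,.03),(.066,.015)):
    h=bot.move_l([x,y,z],o,v,f_stop=6); s=bot.get_state()
    print(z,h,s["ee_pos"],s["contact_force"],s["ft_torque"],s["opening"],s["time_s"])
    if h: break
E
```

```text
0.15 False [0.602  0.0206 0.1498] [-0.4247  0.0994 -1.664 ] [-0.1082 -0.0504 -0.0177] 0.08790487420869075 14.1083
0.1 False [0.6024 0.0206 0.1005] [-0.1826 -0.1165 -0.9039] [-0.0201 -0.0715 -0.0287] 0.08744081127404617 15.2583
0.08 False [0.6022 0.0206 0.0801] [ 0.2713  0.0521 -2.6792] [-0.0456 -0.0723 -0.0502] 0.09433128534066046 16.075
0.066 True [0.6023 0.0206 0.0743] [-0.106   0.1065  4.2396] [-0.0273 -0.0991 -0.0169] 0.08566746417317961 16.6
```

The pane is on the sill (contact at TCP z 0.074, bottom ≈ 5–6 mm). Release, retreat, and look at the cap.

```bash
python3 - <<'E'
from h import *
np.set_printoptions(precision=4,suppress=True)
bot.gripper_to(.3); s=bot.get_state(); print(s["ee_pos"],s["contact_force"])
p=s["ee_pos"]
bot.move_l([p[0],p[1],.17],None,.12)
bot.move_l([p[0],p[1],.27],None,.2); bot.gripper_to(.6,55)
s,im=snap("wrist","w3")
m=(im.min(2)>215).astype(np.uint8)
# pane top strip at z=.105: predicted vs strip rows
print(proj("wrist",[[.6023-.047*-.085,.0206+.085,.105],[.6023-.047*.085,.0206-.085,.105]],s))
for v in range(60,250,8):
    u=np.flatnonzero(m[v,290:350])+290
    if len(u): print(v,u.min(),u.max(),len(u),end="; ")
print()
bot.goto([.60,-.29,.14],[np.pi,0,np.pi/2])
s,im=snap("wrist","w4")
h=cv2.cvtColor(im,cv2.COLOR_BGR2HSV); m=((h[...,1]<60)&(h[...,2]>120)).astype(np.uint8)
n,l,S,c=cv2.connectedComponentsWithStats(m)
for i in range(1,n):
    if S[i,4]>300: print(S[i],c[i],plane("wrist",[c[i]],[.01],s)[0])
print(proj("wrist",[[.6,-.29,.006],[.626,-.29,.006],[.574,-.29,.006],[.6,-.29,.023]],s),s["time_s"])
w=cv2.imread("pics/w3.png"); x=cv2.imread("pics/w4.png")
c=np.zeros((600,800,3),np.uint8); c[:, :390]=cv2.resize(w[30:280,237:400],(390,600),interpolation=3); c[:360,400:800]=cv2.resize(x[80:260,220:420],(400,360),interpolation=3)
cv2.imwrite("pics/comp2.png",c)
E
```

```text
[0.6013 0.0206 0.0725] [-1.2383  0.1395 -0.163 ]
[[323.5021  95.671 ]
 [323.1528 249.6667]]
92 313 331 19; 100 313 331 12; 108 320 326 7; 116 320 326 7; 124 320 326 7; 132 320 326 7; 140 320 326 7; 148 320 326 7; 156 308 326 18; 164 308 326 18; 172 308 326 17; 180 308 326 18; 188 308 325 17; 196 308 326 19; 204 308 326 18; 212 309 325 16; 220 309 325 7; 228 320 325 6; 236 320 325 6; 244 320 325 6; 
[     0      0    640    289 118437] [308.8096 147.8478] [ 0.5879 -0.2538  0.01  ]
[  288     2   152   115 10386] [359.148  60.78 ] [ 0.6343 -0.1746  0.01  ]
[ 199  300  243   20 3933] [315.2108 309.2291] [ 0.5936 -0.4302  0.01  ]
[ 237  322  154   38 2109] [281.1427 335.6273] [ 0.5549 -0.4647  0.01  ]
[[321.2616 183.7943]
 [347.2486 183.8233]
 [295.2691 183.7748]
 [321.3342 187.5356]] 20.6583
```

View pics/comp2.png

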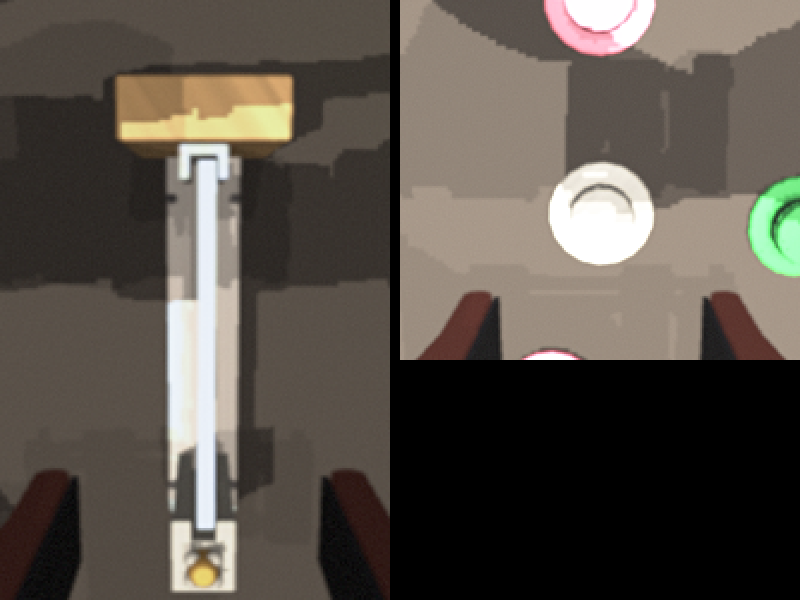

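The pane sits in both slots with its ends inside (strip from (205,160) to (205,530)), stud at (203,573). The cap is centred at crop (601,214), clear for the fingers. I'll grip it.

```bash
python3 - <<'E'
from h import *
np.set_printoptions(precision=4,suppress=True)
s3,_=load("w3"); print("stud tip seen",plane("wrist",[[321.8,268.7]],[.125],s3), "pred px",proj("wrist",[[.5973,-.0783,.125]],s3))
o=[np.pi,0,np.pi/2]; x,y=.600,-.293
bot.move_l([x,y,.05],o,.15)
h=bot.move_l([x,y,.0075],o,.05,f_stop=6); print(h,bot.get_state()["ee_pos"])
bot.gripper_to(0,55); s=bot.get_state(); print(s["opening"]*88,s["gripper_force"],s["ee_pos"])
bot.move_l([x,y,.17],o,.15)
s=bot.get_state(); print(s["opening"]*88,s["contact_force"],s["time_s"])
bot.move_l([.5973,-.0783,.17],o,.15); bot.wait(.2)
s=snap("side","s3")[0]; snap("wrist","w5"); print(s["ee_pos"],s["contact_force"],s["opening"]*88,s["time_s"])
E
```

```text
stud tip seen [[ 0.5961 -0.0783  0.125 ]] pred px [[322.9127 268.669 ]]
False [ 0.6003 -0.2932  0.008 ]
0.4565027586824388 0.0 [ 0.6    -0.293   0.0075]
0.7317867688129012 [-0.6783 -0.1897 -1.1677] 24.6
[ 0.5973 -0.0789  0.1699] [-0.6244  0.5559  0.3684] 0.7135494810195063 26.3833
```

The fingers closed on nothing, so I'll check numerically where the cap is now.

```bash
cat >> h.py <<'E'
def caps(f):
    s,im=load(f); g=cv2.medianBlur(cv2.cvtColor(im,cv2.COLOR_BGR2GRAY),3)
    c=cv2.HoughCircles(g,cv2.HOUGH_GRADIENT,1,30,param1=120,param2=18,minRadius=14,maxRadius=34)
    for u,v,r in ([] if c is None else c[0]):
        k=im[int(v)-3:int(v)+4,int(u)-3:int(u)+4].reshape(-1,3).mean(0) if 3<v<396 and 3<u<636 else 0
        print(f,np.round([u,v,r],1),np.round(k),plane("wrist",[[u,v]],[.006],s)[0][:2].round(4))
E
python3 - <<'E'
from h import *
caps("w_cap"); caps("w4")
bot.goto([.60,-.29,.14],[np.pi,0,np.pi/2]); snap("wrist","w6"); caps("w6")
bot.gripper_to(.6)
s,im=snap("top","t3")
h=cv2.cvtColor(im,cv2.COLOR_BGR2HSV); m=((h[...,1]<50)&(h[...,2]>150)).astype(np.uint8); m[:120]=0
n,l,S,c=cv2.connectedComponentsWithStats(m)
for i in range(1,n):
    if 40<S[i,4]<800: print(S[i],c[i],plane("top",[c[i]],[.01])[0])
E
```

```text
w_cap [320.5  91.5  22.8] [166. 150. 222.] [ 0.5978 -0.1901]
w_cap [406.5 187.5  21.1] [119. 226. 103.] [ 0.7    -0.2994]
w_cap [165.5 167.5  27.5] [250. 248. 244.] [ 0.4143 -0.2745]
w_cap [127.5   3.5  33.4] [28. 41. 73.] [ 0.3903 -0.0955]
w_cap [322.5 181.5  21.2] [244. 248. 244.] [ 0.6   -0.292]
w_cap [300.5 259.5  20.4] [213. 193. 241.] [ 0.5723 -0.3921]
w_cap [193.5 155.5  23.2] [114. 120. 125.] [ 0.4494 -0.2606]
w4 [320.5  78.5  28.8] [255. 254. 255.] [ 0.5991 -0.1898]
w4 [319.5 186.5  26.1] [253. 254. 255.] [ 0.5982 -0.2928]
w4 [418.5 192.5  25.4] [183. 252. 160.] [ 0.6984 -0.2988]
w4 [133.5 175.5  33.4] [255. 255. 255.] [ 0.4101 -0.2813]
w4 [165.5 160.5  33.4] [174. 184. 191.] [ 0.4451 -0.2663]
w4 [295.5 276.5  24. ] [255. 254. 255.] [ 0.5724 -0.3924]
w6 [320.5 187.5  26.6] [240. 245. 247.] [ 0.5988 -0.2935]
w6 [319.5  79.5  28. ] [255. 254. 255.] [ 0.5977 -0.1906]
w6 [421.5 192.5  24.1] [163. 247. 142.] [ 0.7007 -0.2985]
w6 [133.5 175.5  33.4] [255. 255. 255.] [ 0.4099 -0.281 ]
w6 [166.5 160.5  33.4] [160. 172. 180.] [ 0.4459 -0.266 ]
[235 135  26  26 476] [247.24789916 147.47689076] [0.77405844 0.13963626 0.01      ]
[494 161  26  43 438] [507.64155251 182.87442922] [ 0.6777231  -0.56039866  0.01      ]
[402 183  27  40 396] [415.17676768 202.06313131] [ 0.62543184 -0.30909311  0.01      ]
[461 214  26  39 393] [473.37659033 233.01272265] [ 0.54288435 -0.46133353  0.01      ]
```

```bash
python3 - <<'E'
from h import *
np.set_printoptions(precision=4,suppress=True)
o=[np.pi,0,np.pi/2]; x,y=.600,-.2930
bot.move_l([x,y,.04],o,.15); print("open",bot.get_state()["opening"])
h=bot.move_l([x,y,.0065],o,.05,f_stop=6); 
s,im=snap("wrist","w7"); print(h,s["ee_pos"],s["contact_force"])
print(proj("wrist",[[.599,-.293,.023],[.599+.016,-.293,.023],[.599,-.277,.023],[.599,-.293,.006],[.625,-.293,.006],[.599,-.267,.006]],s))
def prof(im):
    print("row",[im[v,320].tolist() for v in range(150,330,10)])
prof(im)
for f in(5,20,55):
    bot.gripper_to(.0,f); s=bot.get_state(); print(f,s["opening"]*88,s["gripper_force"],s["contact_force"],s["ee_pos"])
s,im=snap("wrist","w8"); prof(im); print(s["time_s"])
E
```

```text
open 0.5987821539406746
False [ 0.6001 -0.2931  0.0067] [-0.9534  0.3154  0.0369]
[[321.6783 238.802 ]
 [350.4544 238.7853]
 [321.7091 211.2327]
 [321.567  228.4135]
 [364.4714 228.3855]
 [321.6084 186.4625]]
row [[80, 87, 96], [82, 90, 96], [81, 89, 96], [81, 89, 96], [237, 245, 248], [228, 238, 242], [157, 168, 174], [228, 238, 242], [222, 232, 238], [197, 211, 219], [220, 231, 237], [230, 240, 245], [135, 150, 166], [137, 150, 165], [79, 81, 82], [115, 119, 123], [130, 136, 142], [111, 114, 117]]
5 0.4215977206172676 0.0 [-0.5058  0.1107 -0.0185] [ 0.6    -0.293   0.0065]
20 0.698546125392667 0.0 [0.0817 0.4879 0.0847] [ 0.6    -0.293   0.0065]
55 0.22075124181311856 0.0 [-0.2628 -0.2964  0.2355] [ 0.6    -0.293   0.0065]
row [[84, 90, 99], [85, 92, 100], [83, 91, 99], [84, 92, 99], [243, 249, 251], [231, 241, 245], [178, 191, 198], [232, 241, 245], [115, 121, 125], [121, 128, 131], [118, 126, 130], [117, 123, 128], [89, 95, 103], [88, 93, 101], [82, 83, 85], [105, 110, 113], [133, 139, 144], [116, 122, 124]]
31.4
```

Closing finds nothing although the image has the cap right there. I'll probe the crown height with the closed fingers.

```bash
python3 - <<'E'
from h import *
np.set_printoptions(precision=4,suppress=True)
o=[np.pi,0,np.pi/2]; x,y=.600,-.2930
bot.move_l([x,y,.06],o,.15); bot.wait(.1)
h=bot.move_l([x,y,.004],o,.05,f_stop=4); s,im=snap("wrist","w9"); print(h,s["ee_pos"],s["contact_force"])
bot.move_l([x,y,.06],o,.15); s,im=snap("wrist","w10"); print(s["time_s"]); caps("w10")
for f in("w7","w8","w9"):
    im=load(f)[1]; print(f); 
    for v in range(196,276,8): print(v,[int(im[v,u].mean()) for u in range(260,384,8)])
E
```

```text
False [ 0.6003 -0.2931  0.0046] [ 0.2698  0.3434 -0.1888]
33.9
w10 [321.5 203.5  33.4] [155. 168. 175.] [ 0.5991 -0.2921]
w10 [449.5 209.5  33.4] [ 93. 178.  80.] [ 0.6978 -0.2969]
w10 [316.5  63.5  33.4] [240. 226. 253.] [ 0.5956 -0.1917]
w7
196 [88, 87, 87, 90, 92, 238, 236, 237, 237, 238, 237, 214, 88, 89, 89, 89]
204 [89, 87, 86, 85, 235, 234, 237, 205, 179, 233, 234, 233, 204, 89, 89, 90]
212 [88, 90, 89, 224, 232, 239, 174, 180, 205, 172, 70, 231, 235, 87, 89, 87]
220 [87, 88, 88, 231, 236, 150, 232, 231, 231, 231, 235, 233, 234, 131, 89, 89]
228 [75, 57, 90, 237, 234, 231, 230, 231, 231, 233, 233, 202, 208, 142, 56, 67]
236 [72, 35, 78, 212, 204, 203, 205, 204, 207, 208, 204, 199, 205, 93, 36, 67]
244 [43, 34, 88, 171, 229, 204, 203, 208, 208, 202, 202, 196, 205, 122, 32, 43]
252 [35, 33, 150, 126, 234, 225, 217, 217, 214, 211, 210, 255, 155, 150, 30, 34]
260 [38, 34, 149, 150, 149, 255, 255, 238, 236, 238, 255, 154, 149, 150, 33, 37]
268 [35, 53, 150, 150, 151, 149, 150, 146, 148, 146, 150, 161, 149, 150, 55, 37]
w8
196 [91, 91, 93, 91, 142, 255, 239, 242, 241, 241, 241, 220,
[... 785 characters left out ...]
12, 113]
204 [94, 94, 93, 91, 255, 255, 243, 235, 235, 242, 240, 239, 224, 113, 113, 112]
212 [93, 94, 94, 255, 255, 255, 151, 170, 173, 187, 137, 236, 254, 109, 112, 113]
220 [94, 84, 83, 255, 255, 141, 239, 238, 239, 237, 238, 232, 250, 133, 94, 93]
228 [91, 83, 83, 223, 220, 218, 76, 118, 120, 71, 221, 150, 238, 192, 93, 93]
236 [79, 79, 80, 219, 213, 198, 75, 86, 82, 73, 187, 210, 216, 110, 81, 81]
244 [92, 80, 83, 204, 220, 129, 76, 61, 59, 74, 123, 209, 215, 111, 109, 110]
252 [157, 155, 150, 139, 255, 72, 74, 60, 58, 74, 73, 252, 171, 101, 100, 100]
260 [53, 53, 51, 51, 51, 53, 51, 59, 55, 51, 51, 50, 49, 51, 50, 52]
268 [50, 53, 48, 49, 52, 50, 52, 51, 49, 49, 51, 49, 50, 52, 50, 51]
```

```bash
python3 - <<'E'
from h import *
np.set_printoptions(precision=3,suppress=True,linewidth=200)
for f in("w10","w6","w8"):
    s,im=load(f); print(f,s["ee_pos"])
    for v in range(190,266,4): print(v,[int(im[v,u].mean()) for u in range(284,360,6)])
print("side pred",proj("side",[[.599,-.293,.01]]), "TCP px",proj("wrist",[load("w10")[0]["ee_pos"]],load("w10")[0]))
im=cv2.imread("pics/side0.png"); h=cv2.cvtColor(im,cv2.COLOR_BGR2HSV)
m=((h[...,1]<50)&(h[...,2]>140)).astype(np.uint8)[290:335,340:390]; ys,xs=np.nonzero(m); print(xs.mean()+340,ys.mean()+290,len(xs))
for f,(u,v) in dict(white=(408,211),p1=(370,211),p2=(447,220),g=(410,173)).items():
    t=cv2.imread("pics/top0.png"); print(f,t[v-9:v+10,u].tolist()[::2], plane("top",[[u,v]],[.02])[0])
E
```

```text
w10 [ 0.6   -0.293  0.06 ]
190 [57, 64, 164, 173, 86, 120, 161, 138, 90, 162, 165, 170, 57]
194 [56, 132, 166, 166, 187, 250, 164, 167, 167, 81, 166, 168, 65]
198 [57, 159, 171, 96, 253, 249, 165, 165, 167, 154, 223, 222, 62]
202 [57, 168, 168, 124, 161, 224, 165, 164, 168, 162, 160, 164, 73]
206 [55, 169, 165, 156, 163, 163, 163, 166, 165, 160, 137, 166, 65]
210 [60, 162, 163, 159, 164, 163, 165, 164, 157, 162, 175, 204, 69]
214 [62, 125, 159, 162, 162, 163, 165, 160, 163, 159, 202, 216, 68]
218 [100, 110, 254, 188, 139, 163, 140, 148, 160, 158, 217, 195, 98]
222 [99, 98, 254, 254, 134, 137, 131, 135, 133, 151, 254, 140, 108]
226 [100, 101, 111, 252, 93, 144, 242, 147, 92, 253, 248, 100, 99]
230 [102, 101, 100, 95, 46, 38, 148, 40, 43, 160, 96, 101, 98]
234 [100, 99, 99, 54, 46, 43, 158, 44, 46, 48, 108, 107, 108]
238 [100, 100, 101, 45, 45, 45, 57, 47, 42, 45, 102, 99, 102]
242 [102, 99, 101, 42, 46, 45, 61, 46, 43, 41, 99, 101, 99]
246 [100, 100, 100, 44, 43, 44, 64, 45, 46, 42, 100, 101, 100]
250 [102, 101, 95, 43, 42, 44, 62, 41, 43, 44, 97, 108, 109]
254 [77, 77, 44, 37, 38, 44
[... 2865 characters left out ...]
242], [238, 245, 242], [238, 244, 241], [224, 233, 231], [192, 207, 206], [238, 241, 239], [153, 158, 158]] [ 0.6   -0.287  0.02 ]
p1 [[195, 178, 229], [202, 183, 239], [223, 205, 241], [225, 207, 241], [226, 210, 241], [227, 211, 241], [226, 209, 239], [184, 167, 213], [224, 206, 239], [163, 151, 194]] [ 0.6   -0.187  0.02 ]
p2 [[169, 155, 206], [213, 194, 240], [214, 196, 240], [224, 203, 242], [225, 205, 241], [227, 210, 242], [225, 206, 241], [185, 167, 227], [206, 189, 233], [195, 178, 222]] [ 0.576 -0.39   0.02 ]
g [[72, 162, 73], [87, 208, 69], [92, 221, 77], [96, 222, 79], [95, 224, 79], [96, 223, 80], [93, 217, 78], [57, 146, 45], [88, 210, 73], [81, 183, 75]] [ 0.702 -0.295  0.02 ]
```

Free-air pixels put the closed fingertips at v≈226, about 30 mm short of the stated TCP. That would explain closing above the crown. I'll probe a bit lower to measure it.

```bash
python3 - <<'E'
from h import *
np.set_printoptions(precision=4,suppress=True)
o=[np.pi,0,np.pi/2]; x,y=.600,-.2930
bot.move_l([x,y,.008],o,.2); bot.wait(.05)
h=bot.move_l([x,y,-.02],o,.03,f_stop=3); s=bot.get_state(); print(h,s["ee_pos"],s["contact_force"],s["ft_torque"],s["time_s"])
E
```

```text
True [ 0.6004 -0.2933 -0.0021] [-1.3128  0.8409  4.0705] [0.0662 0.1229 0.0296] 34.925
```

```bash
python3 - <<'E'
from h import *
np.set_printoptions(precision=4,suppress=True)
o=[np.pi,0,np.pi/2]; x=.600
bot.move_l([x,-.293,.03],o,.2); bot.move_l([x,-.2415,.03],o,.2); bot.move_l([x,-.2415,.006],o,.15); bot.wait(.05)
h=bot.move_l([x,-.2415,-.012],o,.03,f_stop=3); s,im=snap("wrist","w11"); print(h,s["ee_pos"],s["contact_force"],s["time_s"])
bot.move_l([x,-.2415,.05],o,.2); snap("wrist","w12"); caps("w11"); caps("w12")
E
```

```text
False [ 0.6001 -0.2415 -0.0119] [ 0.0939 -0.6263 -0.2233] 36.7583
w11 [498.5 341.5  29.7] [212. 255. 181.] [ 0.7084 -0.3092]
w11 [ 26.5 302.5  17.1] [119. 123. 127.] [ 0.417  -0.2841]
w12 [318.5 138.5  25.2] [234. 220. 255.] [ 0.5974 -0.1912]
w12 [450.5 281.5  33.4] [210. 255. 182.] [ 0.7016 -0.3022]
w12 [ 44.5 266.5  33.4] [45. 52. 88.] [ 0.3762 -0.2911]
w12 [ 75.5 251.5  33.4] [255. 255. 255.] [ 0.4059 -0.2775]
```

No table contact at −12 mm, while the crown (23 mm) was touched at −2 mm. The fingertips really end ~25 mm above the stated TCP. Regrip with that offset.

```bash
python3 - <<'E'
from h import *
np.set_printoptions(precision=4,suppress=True)
o=[np.pi,0,np.pi/2]; x,y=.600,-.293
def rep(t,h=None):
    s=bot.get_state(); print(t,h,s["ee_pos"],s["contact_force"],s["opening"]*88,s["gripper_force"],s["time_s"]); return s
bot.gripper_to(.6)
bot.move_l([x,y,.03],o,.2)
h=bot.move_l([x,y,-.0165],o,.05,f_stop=5); rep("down",h)
bot.gripper_to(0,55); s=rep("grip")
if s["opening"]*88>25:
    bot.move_l([x,y,.13],o,.2); rep("lift")
    bot.move_l([.5976,-.0783,.13],o,.18); bot.wait(.15); rep("over")
    h=bot.move_l([.5976,-.0783,.100],o,.03,f_stop=4); rep("rest",h)
    snap("side","s4")
E
```

```text
down False [ 0.6003 -0.2932 -0.016 ] [-0.1712 -0.3768  0.731 ] 53.16199991332621 0.0 39.7583
grip None [ 0.6002 -0.2931 -0.0162] [ 0.5536 -0.8684  0.9516] 30.48880421444035 55.00022636493668 40.25
lift None [ 0.5994 -0.2927  0.128 ] [-0.3882  0.9783 -0.9445] 30.26519461431336 54.999737238977104 41.1333
over None [ 0.5976 -0.0792  0.1299] [-0.1331 -0.1704 -0.7408] 30.728968252048315 54.9996434035711 42.625
rest True [ 0.5976 -0.0789  0.1029] [ 1.5715 -2.0824  2.1022] 30.51723907944377 55.000731360632926 43.45
```

```bash
python3 - <<'E'
from h import *
np.set_printoptions(precision=4,suppress=True)
o=[np.pi,0,np.pi/2]
def rep(t,h=None):
    s=bot.get_state(); print(t,h,s["ee_pos"],s["contact_force"],s["opening"]*88,s["gripper_force"],s["time_s"]); return s
h=bot.move_l([.5976,-.0783,.0985],o,.02,f_stop=22); rep("mid",h)
h=bot.move_l([.5976,-.0783,.083],o,.02,f_stop=22); rep("press",h)
bot.wait(.4); rep("hold")
snap("side","s5"); snap("wrist","w13")
E
```

```text
mid False [ 0.5982 -0.0789  0.0996] [-0.1337 -2.8339  5.6236] 30.032347221151102 55.002097128890455 43.8333
press True [ 0.5975 -0.0787  0.0938] [-1.1663  0.1866  3.436 ] 30.476365600224362 55.00144724501297 44.325
hold None [ 0.5977 -0.0791  0.0938] [0.2984 2.3006 1.152 ] 30.326029714797755 55.000594784505665 44.725
```

```bash
python3 - <<'E'
from h import *
np.set_printoptions(precision=4,suppress=True)
o=[np.pi,0,np.pi/2]
def rep(t,h=None):
    F=[]
    for _ in range(6): F.append(bot.get_state()["contact_force"][2]); bot.wait(.05)
    s=bot.get_state(); print(t,h,s["ee_pos"],np.round(F,1),s["opening"]*88,s["time_s"]); return np.mean(F)
z=.0938
for i in range(12):
    z-=.0005
    h=bot.move_l([.5976,-.0787,z],o,.01,f_stop=30); f=rep(round(z,4),h)
    if f>18: break
E
```

```text
0.0933 False [ 0.5976 -0.0792  0.0938] [4.6 4.9 5.2 5.3 4.5 6.1] 30.310662346712352 45.4
0.0928 False [ 0.5977 -0.0792  0.0938] [6.9 7.  7.6 7.3 7.4 6.6] 30.57947206911135 45.95
0.0923 False [ 0.5977 -0.0792  0.0937] [8.2 9.5 8.9 8.9 8.9 8. ] 30.484379622538874 46.5
0.0918 False [ 0.5977 -0.0792  0.0937] [10.9  9.4 10.6 10.9 10.4 10.1] 30.707997555358634 47.05
0.0913 False [ 0.5977 -0.0792  0.0937] [12.5 12.5 12.3 11.5 12.3 12.3] 30.66268453591673 47.6
0.0908 False [ 0.5977 -0.0792  0.0937] [14.2 14.4 14.2 14.1 14.2 14.8] 30.607646496680385 48.15
0.0903 False [ 0.5977 -0.0792  0.0937] [16.6 16.1 16.  15.9 15.5 16.6] 30.536177148191168 48.7
0.0898 False [ 0.5977 -0.0792  0.0937] [17.6 16.6 18.1 17.8 18.  17.9] 30.283502676712484 49.25
0.0893 False [ 0.5978 -0.0792  0.0937] [19.7 19.8 20.1 19.6 19.8 19.7] 30.518626987730848 49.8
```

```bash
python3 -c "
from cell import bot
print(bot.get_state()['contact_force'], bot.close_job())"
```

```text
the job is handed in; nothing more can be done
[-8.43783253  0.52760299 19.74342329] None
```

The pane is seated in both slots and released, and the cap is clicked down and, going by its 9.3 mm travel and rigid stop, flush on the post. I handed the job in still pressing with about 20 N, just before the robot clock reached 50 s. No verdict came back, and the final cap position rests on force and height readings, not a picture.

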